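# Set the margin pointer on the ruling rail

### The arm

A 6-joint arm with a two-finger parallel gripper is mounted at the origin on the work surface. World frame = base frame: x ahead of the robot, y to its left, z up, the work surface at z = 0. Lengths are in m, angles in rad, forces in N, time in s.
With the tool pointing down it reaches from about 0.35 to 1 m from the base axis. Payload 7.1 kg.
Tool frame: the origin (TCP) lies at the very end of the fingers, on their centre line; the grasp point (between the pads) lies 19 mm behind it; y points along the fingers, x is the direction in which the jaws open and shut, and the axes are right-handed (so a half turn about y gives the same grasp; the last joint's range is limited). The gripper opens to 85 mm and grips with 20 to 120 N. Pads are 22 mm wide; open, the fingers measure 114 mm over their backs; the gripper's body (76 mm by 85 mm) begins 54 mm behind the grasp point. The pads swing forward as they close: fully open they stand 13 mm farther back than shut.
Start: joints at [1.22, 0.423, 1.63, -0, 1.089, -0.019], TCP at [0.204, 0.591, 0.231] pointing down, gripper open.
Joint ranges: [-3, 3], [-0.9, 2.11], [0.09, 2.58], [-1.31, 4.45], [0.11, 2.69], [-2.54, 2.54]. Speed limits (rad/s): [2.39, 2.39, 3.01, 3.14, 3.14, 3.14].

### API

Orientations are given as [roll, pitch, yaw] about the fixed x, y, z axes, in that order (R = Rz(yaw) Ry(pitch) Rx(roll)).
In Python, from bench import r, vision, nets gives the robot as it stands.
- The arm moves only by the tool step_arm, never from a script. Its argument "rows" is a list of rows, each a list of 6 numbers: the shift along the tool's x, y, z each as a share of 40 mm, from -1 to 1, then the turn, a rotation vector about the tool's x, y, z each as a share of 0.12 rad, from -1 to 1. In form: [[tx, ty, tz, wx, wy, wz], ...]. A call has 1 to 5 rows; each row shifts and turns the commanded pose from where the row before left it, along the tool's axes as they then stand; what a row does not reach is not made up. A row lasts 1/12 s, in which the tool goes at most 41.7 mm and 7.16 degrees, less where a joint would pass 70% of its speed; a pose out of reach is approached as far as the arm can. A call with a number of a shift or a turn outside -1 to 1 is refused whole. A call with a gripper value outside its range is refused whole. "grip" is the closure, from 0 (fully open) to 1 (shut), set as the call begins (left out, the last holds). The fingers move at their own pace and stop on an object; the grip force is fixed at half the most. Time passes only in rows, so rows that do not move let the fingers close. It gives the time, the measured TCP pose, the force and the opening at its end, in the units of the state.
- r.state(): the state, without advancing time (a new reading comes with each control period).
- vision.get_image(name): name is "scene" or "top"; returns a dict with "pixels" (480x640x3 uint8, red, green, blue), "K" (3x3 intrinsics, pixels), "cam_to_world" (4x4, takes a point from camera to world coordinates). Camera axes: x right, y up, looking along -z (the intrinsics and any distortion apply to the point x, -y, -z); pixel columns grow to the right and rows downward; lengths in m; the calibration is good to about 2 mm. A picture is of the moment at which its call begins. There is no depth.
- r.hand_in(): hands the job in, once; it reports no verdict.
Trained networks look in a picture, given as the dict that the camera call returned (one of the last four; its "shot" number tells which), for a name from the list of things; names that differ only in an ending like _2 or _b are one class to them, and where a whole thing is asked for, a point or a joint stands for the part that bears it (a point fixed in the world has none). Each returns a list of dicts, best first, with "conf" (0 to 1); they miss things now and then, are a little off and sometimes report something else, mostly with a low value. They report only what shows in the picture. A call takes as long as a camera call. They do not tell look-alikes from the thing itself.
- nets.cut_out(picture, thing): "region" (480x640 bool, what is visible of it) and "bbox" ([centre column, centre row, width, height] in pixels, round what is visible of it).
The state is a dict: "time_s": time; "qpos": joint angles; "joint_vel": joint speeds; "joint_torque": joint torques, N m; "tcp_pos": TCP position; "orientation": TCP orientation; "ft_force": force on the tool from outside, world axes, zero at the start; "wrist_torque": the same for the moment, N m; "finger_gap": opening from 0.0 (shut) to 1.0 (fully open).
Only numpy, scipy, OpenCV 4.12 (cv2) and the standard library are available. Lean on these libraries where they do the work, as an engineer would, in place of code of your own. Each camera call takes 0.05 s, during which the arm holds its last target.

### The job

Plug the red pointer block fully home into the square socket of the blue carriage, upright and with its brass pointer out over the paper sheet. Then, with the block in your fingers, slide the carriage along the rail until its spring ball clicks into the notch of the brass clip, without running past the notch, and finish still gripping the block with the carriage held still at the notch. Leave the other things on the table where they are.

Things in the scene. Friction and masses are not known exactly. Their poses are not given: they have to be found in the camera images.
- block_grip (a point): Centre of the grip of the loose red pointer block, which stands upright on the table; 48 mm above its underside. The grip is a 26 x 26 mm square post, 36 mm high, the block's upper part. Axes: z up the block, x towards its brass pointer, a 5 mm rod that leaves the grip's +x side here, runs out level, then bends down; the y sides are free for fingers.
- block: The whole red block, 66 mm tall, about 0.12 kg; origin at the centre of its underside, axes as block_grip. From below: square foot 24 x 24 mm, 24 mm high (stepped down to 20 mm over its lowest 8 mm as a lead-in), flange 36 x 36 x 6 mm, then the grip, all sides parallel.
- block_seat (a point): Point on the block's centre line at the flange's underside, 24 mm above the foot's underside and 24 mm below block_grip; axes as block_grip. It coincides with socket when the block is plugged fully home.
- pointer_tip (a point): Lower end of the block's brass pointer, 60 mm out from the block's centre line along its x, 16 mm above the foot's underside.
- socket (a point): Centre of the mouth of the square socket in the top of the blue carriage (64 x 64 mm), 71 mm above the table. Hole 27 x 27 mm (1.5 mm play each side of the foot), 27 mm deep, 2 mm chamfer, sides parallel to these axes: z up, y along the rail, the way the carriage must slide to the notch, x square to the rail, away from the robot over the paper sheet.
- ball (a point): Centre of the 8 mm steel spring ball under a lug (top 64 mm above the table) on the carriage's -x side, 42 mm from the socket's axis and level with it along y; moves with the carriage, axes as socket.
- notch (a point): Seat for the ball between two small ridges on the brass index clip (26 mm along the rail, red mark at the notch, top 29 mm above the table), fixed beside the rail; axes as socket. Ball and notch agree along y when it is in. The ridges stand 5 mm before and after: crossing one takes some 10 N along y, then the ball drops in and the push falls off.
- carriage (a joint): Travel of the blue carriage along the rail, m: 0 at the rail's -y end, growing to 0.26 along +y. It drags with about 1 N. The clip stands somewhere along it; the carriage starts at least 80 mm before the clip, at a smaller value.
- dropper: Bystander, to be left alone: amber glass dropper bottle, 34 mm across, 85 mm tall; origin at the centre of its underside.
- inkjar: Bystander, to be left alone: black ink jar, 52 mm across, 48 mm tall; origin at the centre of its underside.
- tin: Bystander, to be left alone: open white tin, 90 mm across, 55 mm tall; origin at the centre of its underside.
- vial: Bystander, to be left alone: clear vial, 28 mm across, 45 mm tall; origin at the centre of its underside.
- dish: Bystander, to be left alone: small red pigment dish, 64 mm across, 22 mm tall; origin at the centre of its underside.
- phone: Bystander, to be left alone: black phone lying flat, 150 x 72 x 9 mm; origin at the centre of its underside.
- sharpstone: Bystander, to be left alone: grey sharpening stone, 100 x 40 x 18 mm; origin at the centre of its underside.
There are look-alikes about, which are no part of the job. Several things look just like the block: the one meant starts farthest to the robot's right.

How it is judged:
On the way, in this order (a step that is already met when the one before it is completed fails the run):
1. the block is plugged fully home in the carriage's socket, pointer over the sheet (horizontal distance between block_seat and socket below 0.003 m and z of block_seat in the frame of socket between -0.003 and 0.003 m and angle between the z axis of block_seat and the z axis of socket, either way round below 0.08 rad and x of pointer_tip in the frame of socket above 0.05 m), for 0.2 s.
2. the ball is in the clip's notch with the plugged block in the fingers (all of step 1 and y of ball in the frame of notch between -0.0025 and 0.0025 m and contact force between the fingers and block above 2 N), for 0.3 s.
At the end, for the whole second after the job is handed in: Carriage still (under 5 mm/s), ball within 2.5 mm of the notch along the rail; block home in the socket: flange within 3 mm of its mouth, centred within 3 mm, within 0.08 rad of upright, pointer tip 50 mm or more out over the sheet; fingers grip the block with over 2 N (all of step 2 and velocity of joint carriage between -0.005 and 0.005 m/s); the arm keeps its last pose, push and grip.
It fails at once if the carriage runs past the notch (ball more than 8 mm beyond it) (y of ball in the frame of notch above 0.008 m).
It fails at once if a bystander is pushed more than 30 mm from its place or knocked over (distance of any of dropper, inkjar, tin, vial, dish, phone, sharpstone from where it was at the start of the episode above 0.03 m or angle between any of dropper, inkjar, tin, vial, dish, phone, sharpstone's own z axis and vertical above 0.5 rad).
It also fails if it takes over 58 s, if anything falls off the work surface, if the arm or the gripper's body presses on something with over 40 N, if the wrist force passes 120 N, or if a joint passes its speed limit or range.

## Working session

There is one attempt and no reset: what is moved stays moved. The work goes in short steps, Python scripts to look and compute and a tool call to move; the robot and the scene stay as the last step left them, time stands still between calls to the robot, and variables do not carry over. Pictures are saved under pics/ and viewed, and the job is handed in when it is done.

Besides the shell and the picture viewer there is one more tool, called as name(argument=value, ...), one argument or row to a line, values as JSON. step_arm: Moves the arm, as the interface text tells. Shift numbers are shares of 40 mm and turn numbers shares of 0.12 rad, none past 1 either way. Its arguments: {"type":"object","properties":{"rows":{"type":"array"},"grip":{"type":"number"}},"required":["rows"]}

```bash
ls; mkdir -p pics; python3 - <<'E'
from bench import r, vision, nets
import cv2,numpy as np,pickle
d={}
for n in("scene","top"):
    p=vision.get_image(n); d[n]=p
    cv2.imwrite(f"pics/{n}0.png",p["pixels"][:,:,::-1])
    print(n,p["K"],p["cam_to_world"],p.keys())
    for t in("block","carriage","notch","ball","socket","pointer_tip"):
        try:
            for q in nets.cut_out(p,t): print(t,round(q["conf"],2),np.round(q["bbox"],1))
        except Exception as e: print(t,e)
pickle.dump(d,open("d0.pkl","wb"))
print(r.state())
E
```

```text
pics
scene [[534.15058814   0.         320.90595501]
 [  0.         534.15058814 239.57329518]
 [  0.           0.           1.        ]] [[-0.04303501 -0.71798504  0.6947269   1.35762631]
 [ 0.99904346 -0.03632437  0.02434552  0.00202831]
 [ 0.0077558   0.69511008  0.71886148  0.90906769]
 [ 0.          0.          0.          1.        ]] dict_keys(['pixels', 'K', 'cam_to_world', 'shot'])
block 0.86 [188.6 256.8  25.9  22.9]
block 0.63 [255.4 188.9  18.   27.1]
block 0.63 [322.  187.2  18.3  28. ]
carriage 0.92 [321.1 235.7  38.6  36.4]
notch 0.52 [390.9 241.6  16.5  18.9]
ball 0.69 [189.1 318.4  17.2  26.5]
ball 0.58 [320.  236.1  29.7  34.7]
ball 0.51 [526.6 242.1  57.   50.3]
ball 0.19 [528.3 308.2  34.   47.1]
socket 0.93 [321.4 238.3  38.5  35.2]
pointer_tip 0.89 [320.3 188.8  23.6  26. ]
pointer_tip 0.65 [190.6 260.9  21.6  41.8]
pointer_tip 0.54 [261.4 191.9  30.3  28.7]
pointer_tip 0.41 [320.6 234.8  38.1  41.4]
top [[565.76177541   0.         322.42205973]
 [  0.         565.76177541 241.74282069]
 [  0.           0.           1.        ]] [[ 0.00781676  0.99622732 -0.0864
[... 603 characters left out ...]
6.5]
{'time_s': 0.7, 'qpos': array([ 1.22002019e+00,  4.23036540e-01,  1.62990027e+00, -4.63793402e-06,
        1.08859344e+00, -1.89932892e-02]), 'joint_vel': array([-6.54428994e-04, -6.27854725e-04, -1.76888831e-04, -2.24851261e-05,
       -2.09069977e-04, -4.18860875e-04]), 'joint_torque': array([-4.24307627e-04, -5.57173598e+01, -2.82096469e+01, -2.23575262e-04,
        7.29553267e-04,  4.92242449e-06]), 'tcp_pos': array([0.20355045, 0.59091515, 0.23135861]), 'orientation': array([-1.57080162e+00, -6.23114834e-05,  1.23901563e+00]), 'ft_force': array([-0.56525088,  0.54129637, -0.53721137]), 'wrist_torque': array([-0.01990063,  0.00245315,  0.03208508]), 'finger_gap': 1.0016379773119837}
```

View pictures.

View pics/scene0.png

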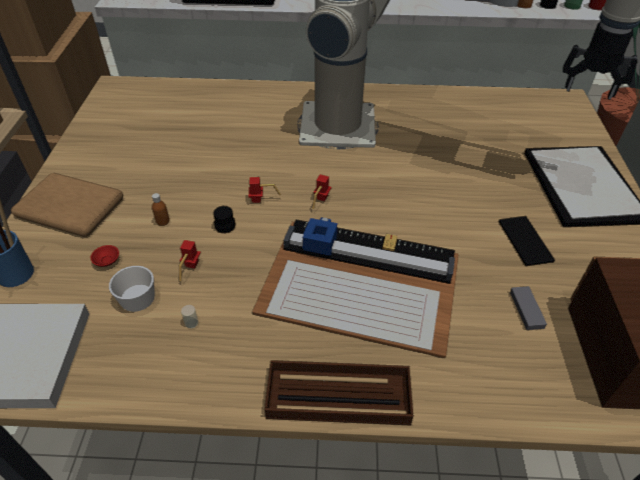

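View pics/top0.png

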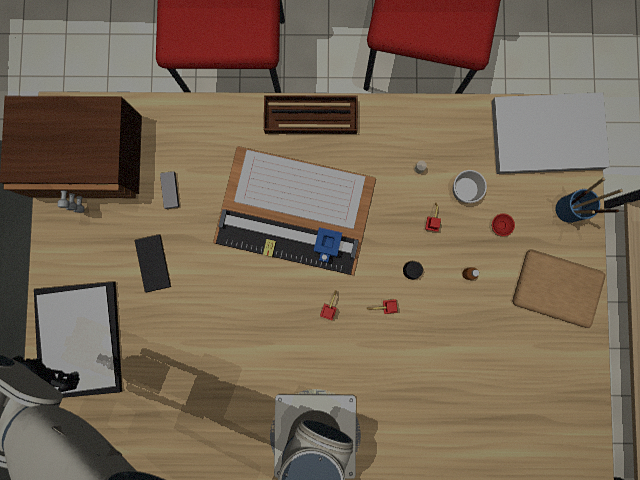

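```bash
python3 - <<'E'
import pickle,cv2,numpy as np
d=pickle.load(open("d0.pkl","rb"))
s=d["scene"]["pixels"][:,:,::-1];t=d["top"]["pixels"][:,:,::-1]
cv2.imwrite("pics/s_a.png",cv2.resize(s[215:305,150:250],(800,720),interpolation=cv2.INTER_CUBIC))
cv2.imwrite("pics/t_a.png",cv2.resize(t[180:260,390:490],(750,600),interpolation=cv2.INTER_CUBIC))
cv2.imwrite("pics/s_b.png",cv2.resize(s[200:290,280:430],(800,480),interpolation=cv2.INTER_CUBIC))
cv2.imwrite("pics/t_b.png",cv2.resize(t[200:290,230:380],(800,480),interpolation=cv2.INTER_CUBIC))
E
```

```text
(no output)
```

View pics/s_a.png

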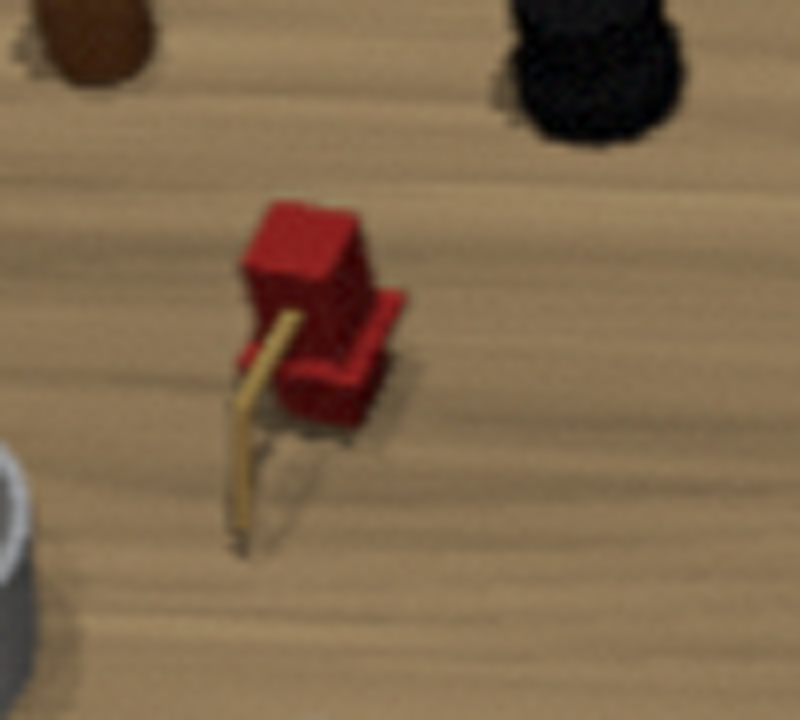

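View pics/t_a.png

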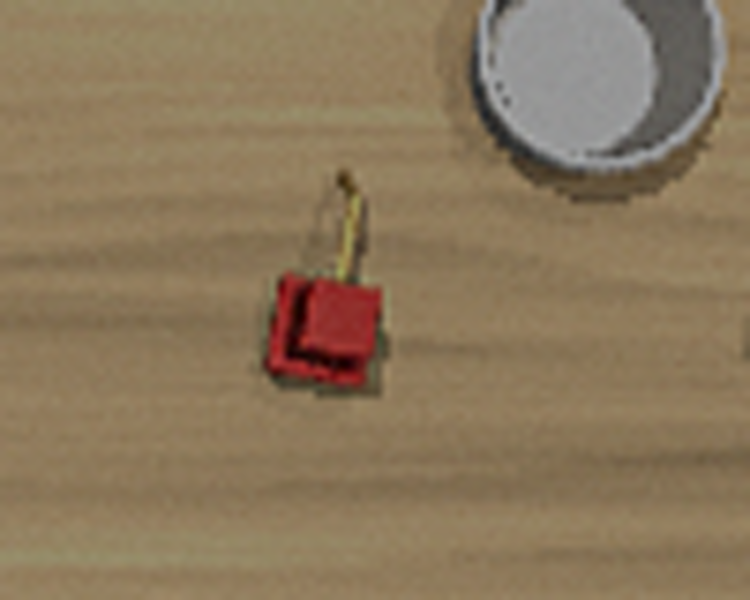

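View pics/s_b.png

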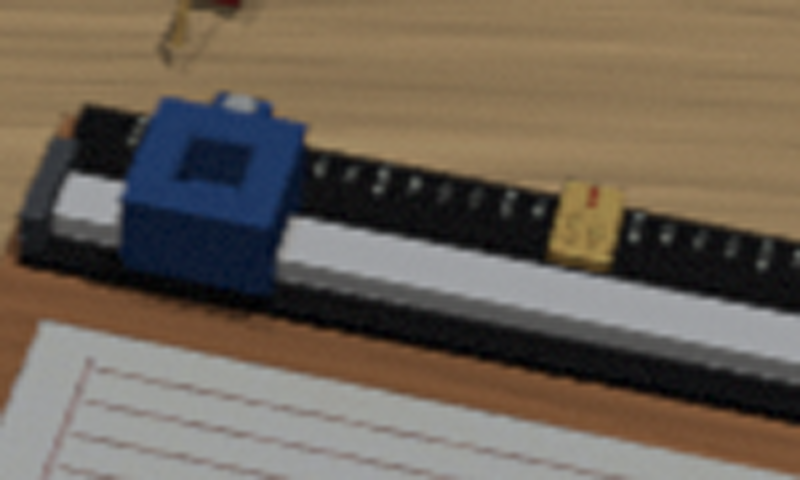

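View pics/t_b.png

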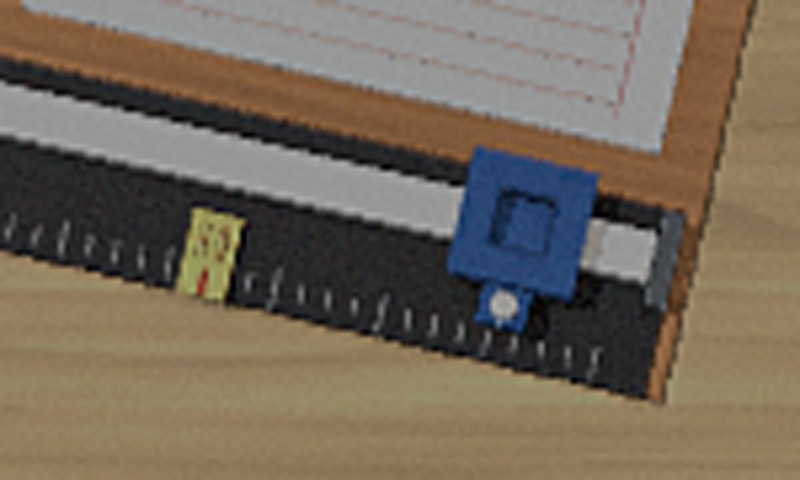

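```bash
cat > h.py <<'E'
import numpy as np,cv2
from scipy.optimize import minimize,least_squares
def proj(p,X):
    T=np.linalg.inv(p["cam_to_world"]); c=np.asarray(X)@T[:3,:3].T+T[:3,3]
    q=np.c_[c[:,0],-c[:,1],-c[:,2]]@p["K"].T
    return q[:,:2]/q[:,2:]
def ray(p,uv,z):
    d=np.linalg.inv(p["K"])@np.array([uv[0],uv[1],1.]); d=np.array([d[0],-d[1],-d[2]])
    M=p["cam_to_world"]; d=M[:3,:3]@d; o=M[:3,3]
    return o+d*(z-o[2])/d[2]
def box(hx,hy,z0,z1,cx=0,cy=0): return np.array([[cx+a*hx,cy+b*hy,z] for a in(-1,1) for b in(-1,1) for z in(z0,z1)])
BLOCK=[box(.010,.010,0,.008),box(.012,.012,.008,.024),box(.018,.018,.024,.030),box(.013,.013,.030,.066)]
def place(P,x,y,yaw,z=0):
    c,s=np.cos(yaw),np.sin(yaw); return P@np.array([[c,-s,0],[s,c,0],[0,0,1]]).T+[x,y,z]
S=8
def sil(p,parts,pose,roi):
    u0,v0,w,h=roi; m=np.zeros((h*S,w*S),np.uint8)
    for P in parts:
        q=(proj(p,place(P,*pose))-[u0,v0]+.5)*S-.5
        cv2.fillConvexPoly(m,cv2.convexHull(np.round(q*16).astype(np.int32)),255,shift=4)
    return cv2.resize(m,(w,h),interpolation=cv2.INTER_AREA)/255.
def fit(ps,masks,rois,parts,x0,z=0):
    f=lambda v: sum(((sil(p,parts,(*v,z),ro)-m)**2).sum() for p,m,ro in zip(ps,masks,rois))
    best=None
    for dy in(-.15,0,.15):
        sx=np.array(x0)+[0,0,dy]
        o=minimize(f,sx,method="Nelder-Mead",options=dict(initial_simplex=[sx,sx+[.006,0,0],sx+[0,.006,0],sx+[0,0,.12]],xatol=1e-5,fatol=1e-3))
        if best is None or o.fun<best.fun: best=o
    return best.x,best.fun
E
python3 - <<'E'
from h import *
import pickle
d=pickle.load(open("d0.pkl","rb")); s,t=d["scene"],d["top"]
def red(p,ro):
    u,v,w,h=ro; a=p["pixels"][v:v+h,u:u+w].astype(float)
    return np.clip((a[...,0]-2.2*a[...,1]-5)/15,0,1) 
rs=(172,236,34,36); rt=(418,206,34,32)
ms,mt=red(s,rs),red(t,rt)
cv2.imwrite("pics/m.png",np.hstack([cv2.resize(m,(340,340),interpolation=0)*255 for m in(ms,mt)]))
g=ray(t,(435,222),.05); print("guess",g)
x0=[g[0],g[1],-.1]
print(fit([s],[ms],[rs],BLOCK,x0)); print(fit([t],[mt],[rt],BLOCK,x0)); print(fit([s,t],[ms,mt],[rs,rt],BLOCK,x0))
# pointer tip
tip_t=ray(t,(390+345/7.5-.5,180+178/7.5-.5),.016); tip_s=ray(s,(150+240/8-.5,215+548/8-.5),.016); print("tip",tip_t,tip_s)
def rect(p,uv,z,name):
    X=np.array([ray(p,q,z) for q in uv]); c=X.mean(0); e=[np.linalg.norm(X[i]-X[i-1]) for i in range(4)]
    a=[np.arctan2(*(X[i]-X[j])[1::-1]) for i,j in((0,3),(1,2),(1,0),(2,3))]
    print(name,c.round(4),np.round(e,4),"edge dirs",np.round(a,3))
ct=lambda L:[(230+u/5.3333-.5,200+v/5.3333-.5) for u,v in L]
cs=lambda L:[(280+u/5.3333-.5,200+v/5.3333-.5) for u,v in L]
rect(t,ct([(477,147),(598,172),(572,300),(448,273)]),.071,"carr top")
rect(s,cs([(162,97),(308,124),(280,203),(127,185)]),.071,"carr scene")
rect(t,ct([(193,207),(245,216),(225,302),(175,292)]),.029,"clip top")
rect(s,cs([(563,180),(623,186),(613,262),(550,252)]),.029,"clip scene")
print("mark",ray(t,ct([(203,280)])[0],.029),ray(s,cs([(594,195)])[0],.029))
print("lug disc",ray(t,ct([(504,305)])[0],.064),ray(s,cs([(240,103)])[0],.064))
E
```

```text
guess [ 0.57514121 -0.31857914  0.05      ]
(array([ 0.57207835, -0.31642483,  0.1259157 ]), np.float64(80.2382985005767))
(array([ 0.57324413, -0.31594162, -0.16840657]), np.float64(15.801365628604383))
(array([ 0.57271198, -0.31605357, -0.06275449]), np.float64(108.53857070357554))
tip [ 0.63149426 -0.32696165  0.016     ] [ 0.63970327 -0.32636362  0.016     ]
carr top [ 0.5191 -0.0302  0.071 ] [0.0645 0.0615 0.0651 0.0629] edge dirs [-0.217 -0.194 -1.769 -1.778]
carr scene [ 0.5116 -0.0286  0.071 ] [0.0545 0.0639 0.0483 0.0638] edge dirs [2.931 2.923 1.361 1.458]
clip top [0.5056 0.1302 0.029 ] [0.0444 0.027  0.0451 0.0261] edge dirs [-0.192 -0.213 -1.735 -1.761]
clip scene [0.5026 0.1296 0.029 ] [0.0441 0.026  0.0461 0.0268] edge dirs [2.976 2.995 1.48  1.403]
mark [0.49235994 0.13327669 0.029     ] [0.48766887 0.1331642  0.029     ]
lug disc [ 0.47860578 -0.02062753  0.064     ] [ 0.47453194 -0.02122377  0.064     ][ WARN:0@1.001] global loadsave.cpp:1063 imwrite_ Unsupported depth image for selected encoder is fallbacked to CV_8U.
```

View pics/m.png

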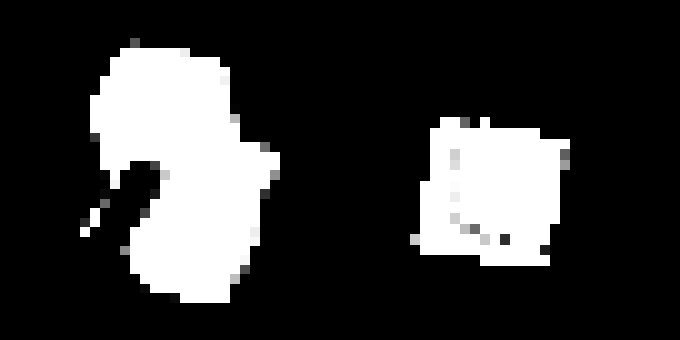

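```bash
python3 - <<'E'
from h import *
import pickle
d=pickle.load(open("d0.pkl","rb")); s,t=d["scene"],d["top"]
def L(p,a,b,z):
    A,B=ray(p,a,z),ray(p,b,z); print(A.round(4),B.round(4),np.arctan2(B[1]-A[1],B[0]-A[0])-np.pi/2)
ct=lambda u,v:(230+u/5.3333-.5,200+v/5.3333-.5)
for z in (0.01,.04): L(t,ct(650,400),ct(0,252),z); L(t,ct(465,187),ct(0,83),z)
cs=lambda u,v:(280+u/5.3333-.5,200+v/5.3333-.5)
L(s,cs(300,216),cs(800,315),.04); L(s,cs(312,150),cs(800,245),.01)
# line fit on edges of white rail and on paper, in top
g=cv2.cvtColor(t["pixels"],cv2.COLOR_RGB2GRAY)
l=cv2.createLineSegmentDetector().detect(g)[0][:,0]
for q in l:
    n=np.hypot(q[2]-q[0],q[3]-q[1])
    if n>50 and 200<q[0]<390 and 140<q[1]<280:
        if q[0]<q[2]: q=q[[2,3,0,1]]
        print(q.round(1)); L(t,q[:2],q[2:],.02)
E
```

```text
[ 0.4335 -0.0958  0.01  ] [0.5074 0.2406 0.01  ] -0.21628358507558
[5.429e-01 3.000e-04 1.000e-02] [0.5955 0.2426 0.01  ] -0.21389557261908654
[ 0.4326 -0.0945  0.04  ] [0.5051 0.2354 0.04  ] -0.2162835850755802
[ 5.399e-01 -2.000e-04  4.000e-02] [0.5915 0.2373 0.04  ] -0.2138955726190861
[0.5174 0.0062 0.04  ] [0.5636 0.2129 0.04  ] -0.21982954149388734
[0.4469 0.0107 0.01  ] [0.4949 0.2242 0.01  ] -0.2211750155102834
[318.  235.1 226.6 214.2]
[ 0.5405 -0.0034  0.02  ] [0.5965 0.2488 0.02  ] -0.21872671793005827
[314.4 244.2 224.6 223.6]
[0.5153 0.0061 0.02  ] [0.5705 0.2539 0.02  ] -0.21900223639400007
[353.5 275.3 264.8 255.2]
[ 0.431  -0.1011  0.02  ] [0.4841 0.1418 0.02  ] -0.21528954380324494
[262.2 254.2 213.4 243.3]
[0.4868 0.1488 0.02  ] [0.5159 0.2834 0.02  ] -0.21330159345047006
[317.  229.9 223.  208.6]
[ 0.5547 -0.0007  0.02  ] [0.6121 0.2591 0.02  ] -0.21735611515398134
[364.6 176.6 353.  227.8]
[ 0.7038 -0.1311  0.02  ] [ 0.5612 -0.0995  0.02  ] 1.3525015675156857
[246.  149.5 233.7 199.5]
[0.7784 0.1989 0.02  ] [0.6375 0.2301 0.02  ] 1.3531524892760571
[351.9 227.9 235.4 201.4]
[ 0.5608 -0.0964  0.02  ] [0.6323 0.2252 0.02  ] -0.21857391423635342
[363.  176.  246.8 149.5]
[ 0.7057 -0.1267  0.02  ] [0.7782 0.1966 0.02  ] -0.22057578589266424
[376.  179.2 363.8 233.3]
[ 0.6969 -0.1626  0.02  ] [ 0.5463 -0.1292  0.02  ] 1.3525908752417295
[361.9 173.1 304.5 160.1]
[ 0.7137 -0.1235  0.02  ] [0.7495 0.0358 0.02  ] -0.22078082052913883
```

step_arm(
  rows=[
    [-0.85,0,-0.53,0,-0.27,0],
    [-0.85,0,-0.53,0,-0.27,0],
    [-0.85,0,-0.53,0,-0.27,0],
    [-0.85,0,-0.53,0,-0.27,0],
    [-0.85,0,-0.53,0,-0.27,0],
  ],
  grip=0,
)

```text
time_s: 1.12
tcp_pos: [0.2608, 0.3974, 0.2313]
orientation: [-1.571, -0.0, 1.404]
ft_force: [1.0, 0.2, -0.4]
finger_gap: 1.003
```

step_arm(
  rows=[
    [-0.83,0,-0.55,0,0,0],
    [-0.83,0,-0.55,0,0,0],
    [-0.83,0,-0.55,0,0,0],
    [-0.83,0,-0.55,0,0,0],
    [-0.83,0,-0.55,0,0,0],
  ],
)

```text
time_s: 1.53
tcp_pos: [0.3417, 0.2153, 0.2317]
orientation: [-1.572, -0.001, 1.401]
ft_force: [1.0, 0.5, 0.8]
finger_gap: 1.001
```

step_arm(
  rows=[
    [-0.83,0,-0.55,0,0,0],
    [-0.83,0,-0.55,0,0,0],
    [-0.83,0,-0.55,0,0,0],
    [-0.83,0,-0.55,0,0,0],
    [-0.83,0,-0.55,0,0,0],
  ],
)

```text
time_s: 1.95
tcp_pos: [0.4222, 0.0328, 0.2317]
orientation: [-1.572, -0.0, 1.401]
ft_force: [0.8, 0.9, -0.3]
finger_gap: 0.998
```

step_arm(
  rows=[
    [-0.83,0,-0.55,0,0,0],
    [-0.83,0,-0.55,0,0,0],
    [-0.83,0,-0.55,0,0,0],
  ],
)

```text
time_s: 2.2
tcp_pos: [0.4703, -0.0767, 0.2316]
orientation: [-1.571, -0.0, 1.401]
ft_force: [0.4, 1.3, -0.2]
finger_gap: 0.999
```

step_arm(
  rows=[
    [-0.8,0,-0.52,0,0,0],
    [-0.8,0,-0.52,0,0,0],
    [-0.8,0,-0.52,0,0,0],
    [-0.8,0,-0.52,0,0,0],
    [-0.8,0,-0.52,0,0,0],
  ],
)

```text
time_s: 2.62
tcp_pos: [0.5457, -0.2519, 0.2314]
orientation: [-1.571, 0.0, 1.401]
ft_force: [0.3, 0.6, 0.0]
finger_gap: 1.001
```

step_arm(
  rows=[
    [-0.8,0,-0.5,0,0,0],
    [0,0,0,0,0,0],
    [0,0,0,0,0,0],
  ],
)

```text
time_s: 2.87
tcp_pos: [0.5598, -0.2865, 0.2308]
orientation: [-1.571, -0.0, 1.398]
ft_force: [0.4, 0.9, -0.4]
finger_gap: 1.001
```

```bash
python3 - <<'E'
from h import *
from bench import r,vision
import pickle
st=r.state();print(st["qpos"].round(3),st["tcp_pos"].round(4),st["orientation"].round(3))
y=st["orientation"][2];d=np.array([.5727,-.316,.036])-st["tcp_pos"]
X=np.array([np.cos(y),np.sin(y),0]);Z=np.array([-np.sin(y),np.cos(y),0])
print("units x,y,z",d@X/.04,-d[2]/.04,d@Z/.04)
d={n:vision.get_image(n) for n in("scene","top")};pickle.dump(d,open("d1.pkl","wb"))
s,t=d["scene"]["pixels"][:,:,::-1],d["top"]["pixels"][:,:,::-1]
a=cv2.resize(s[170:300,120:250],(400,400));b=cv2.resize(t[170:300,370:500],(400,400))
cv2.imwrite("pics/c1.png",np.hstack([a,b]))
E
```

```text
[-0.492  0.429  1.621  0.     1.091 -1.891] [ 0.5598 -0.2865  0.2308] [-1.571 -0.     1.398]
units x,y,z -0.6707206018192833 4.871135677926152 -0.44338184708566836
```

View pics/c1.png

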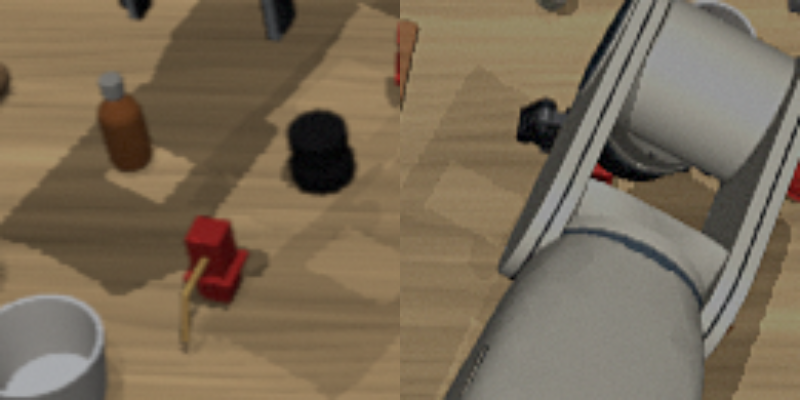

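step_arm(
  rows=[
    [-0.67,0.3,-0.44,0,0,0],
    [0,0.9,0,0,0,0],
    [0,0.9,0,0,0,0],
    [0,0.6,0,0,0,0],
    [0,0,0,0,0,0],
  ],
)

```text
time_s: 3.38
tcp_pos: [0.5688, -0.3107, 0.118]
orientation: [-1.561, -0.004, 1.402]
ft_force: [-1.1, 0.1, -0.9]
finger_gap: 1.001
```

```bash
python3 - <<'E'
from h import *
from bench import r,vision
st=r.state();print(st["tcp_pos"].round(4),st["orientation"].round(3))
s=vision.get_image("scene")["pixels"][:,:,::-1]
cv2.imwrite("pics/c2.png",cv2.resize(s[190:300,130:250],(720,600),interpolation=cv2.INTER_CUBIC))
E
```

```text
[ 0.5688 -0.3107  0.118 ] [-1.561 -0.004  1.402]
```

View pics/c2.png

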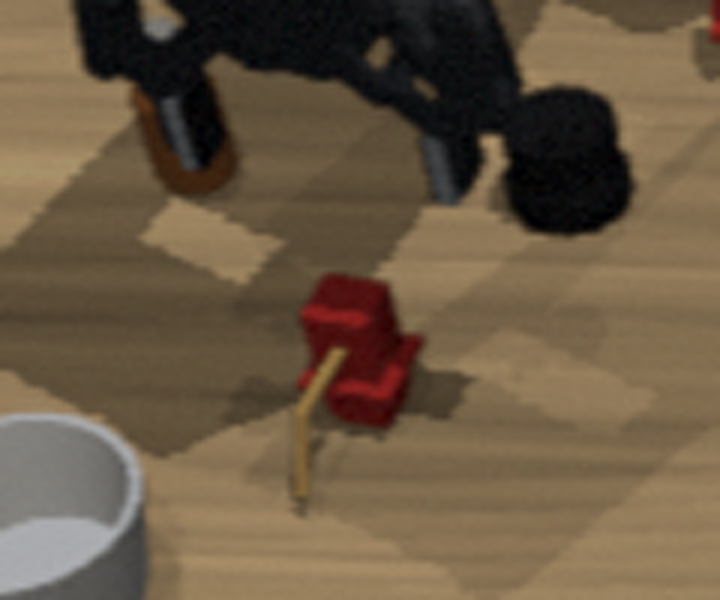

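step_arm(
  rows=[
    [0,0,0,0,0,0],
  ],
)

```text
time_s: 3.52
tcp_pos: [0.5729, -0.3134, 0.1244]
orientation: [-1.571, 0.0, 1.402]
ft_force: [-0.0, -0.4, 1.0]
finger_gap: 0.995
```

```bash
cat > delta.py <<'E'
import sys,numpy as np
from bench import r
from scipy.spatial.transform import Rotation as R
st=r.state();x,y,z,yaw=map(float,sys.argv[1:5])
C=R.from_euler("xyz",st["orientation"]);T=R.from_euler("xyz",[-np.pi/2,0,yaw])
print("t",round(st["time_s"],2),"tcp",st["tcp_pos"].round(4),"rpy",st["orientation"].round(4),"F",st["ft_force"].round(1),"gap",round(st["finger_gap"],3))
print("shift",(C.inv().apply(np.array([x,y,z])-st["tcp_pos"])/.04).round(3),"turn",((C.inv()*T).as_rotvec()/.12).round(3))
E
python3 delta.py .5727 -.316 .037 1.40
```

```text
t 3.52 tcp [ 0.5729 -0.3134  0.1244] rpy [-1.5713e+00  1.0000e-04  1.4021e+00] F [-0.  -0.4  1. ] gap 0.995
shift [-0.066  2.185 -0.005] turn [ 0.004  0.018 -0.001]
```

step_arm(
  rows=[
    [-0.07,0.6,0,0,0,0],
    [0,0.6,0,0,0,0],
    [0,0.6,0,0,0,0],
    [0,0.37,0,0,0,0],
    [0,0,0,0,0,0],
  ],
)

```text
time_s: 3.93
tcp_pos: [0.5713, -0.3161, 0.0355]
orientation: [-1.569, -0.001, 1.401]
ft_force: [-1.4, 0.5, -0.3]
finger_gap: 1.0
```

```bash
python3 delta.py .5727 -.316 .037 1.40; python3 - <<'E'
from h import *
from bench import vision
s=vision.get_image("scene")["pixels"][:,:,::-1]
cv2.imwrite("pics/c3.png",cv2.resize(s[190:300,130:250],(720,600),interpolation=cv2.INTER_CUBIC))
E
```

```text
t 3.93 tcp [ 0.5713 -0.3161  0.0355] rpy [-1.5687e+00 -8.0000e-04  1.4014e+00] F [-1.4  0.5 -0.3] gap 1.0
shift [ 0.008 -0.038 -0.034] turn [-0.017  0.012  0.007]
```

View pics/c3.png

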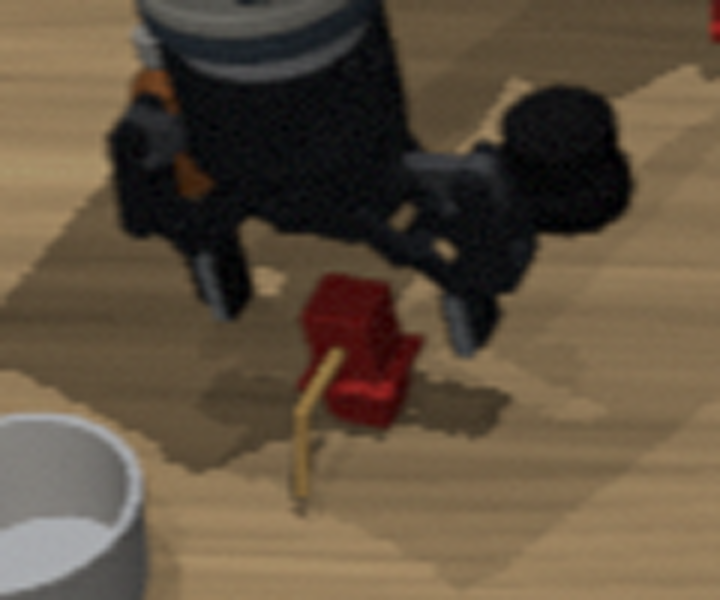

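step_arm(
  rows=[
    [0,-0.04,0,0,0,0],
    [0,0,0,0,0,0],
    [0,0,0,0,0,0],
    [0,0,0,0,0,0],
    [0,0,0,0,0,0],
  ],
  grip=1,
)

```text
time_s: 4.4
tcp_pos: [0.5724, -0.3172, 0.039]
orientation: [-1.572, 0.0, 1.401]
ft_force: [-1.0, 0.4, 9.4]
finger_gap: 0.298
```

```bash
python3 delta.py .5727 -.316 .15 1.40; python3 - <<'E'
from h import *
from bench import vision
s=vision.get_image("scene")["pixels"][:,:,::-1]
cv2.imwrite("pics/c4.png",cv2.resize(s[190:300,130:250],(720,600),interpolation=cv2.INTER_CUBIC))
E
```

```text
t 4.4 tcp [ 0.5724 -0.3172  0.039 ] rpy [-1.572e+00  4.000e-04  1.401e+00] F [-1.   0.4  9.4] gap 0.298
shift [ 0.029 -2.775 -0.007] turn [ 0.01   0.008 -0.004]
```

View pics/c4.png

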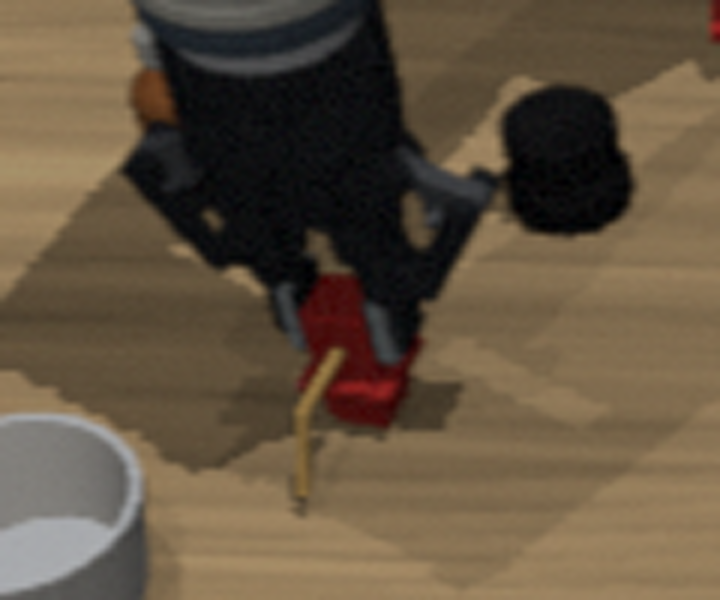

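step_arm(
  rows=[
    [0,-0.5,0,0,0,0],
    [0,-0.9,0,0,0,0],
    [0,-0.9,0,0,0,0],
    [0,-0.9,0,0,0,0],
    [0.4,-0.2,0.15,0,0,0],
  ],
)

```text
time_s: 4.87
tcp_pos: [0.5722, -0.3037, 0.1806]
orientation: [-1.581, 0.004, 1.399]
ft_force: [1.9, -1.0, 0.2]
finger_gap: 0.293
```

step_arm(
  rows=[
    [0.8,0,0.3,0,0,0],
    [0.8,0,0.3,0,0.1,0],
    [0.8,0,0.3,0,0.1,0],
    [0.8,0,0.3,0,0.1,0],
    [0.8,0,0.3,0,0.1,0],
  ],
)

```text
time_s: 5.28
tcp_pos: [0.5377, -0.13, 0.1736]
orientation: [-1.57, -0.0, 1.352]
ft_force: [0.6, 0.2, -1.4]
finger_gap: 0.294
```

step_arm(
  rows=[
    [0.8,0,0.3,0,0,0],
    [0.8,0,0.3,0,0,0],
    [0.4,0,0.15,0,0,0],
    [0,0,0,0,0,0],
    [0,0,0,0,0,0],
  ],
)

```text
time_s: 5.7
tcp_pos: [0.5265, -0.0463, 0.1738]
orientation: [-1.57, 0.0, 1.355]
ft_force: [0.1, -0.3, -1.2]
finger_gap: 0.294
```

```bash
python3 delta.py .518 -.030 .12 1.353; python3 - <<'E'
from h import *
from bench import vision
import pickle
d={n:vision.get_image(n) for n in("scene","top")};pickle.dump(d,open("d2.pkl","wb"))
s,t=d["scene"]["pixels"][:,:,::-1],d["top"]["pixels"][:,:,::-1]
a=cv2.resize(s[170:290,260:380],(400,400),interpolation=2);b=cv2.resize(t[180:300,270:390],(400,400),interpolation=2)
cv2.imwrite("pics/c5.png",np.hstack([a,b]))
E
```

```text
t 5.7 tcp [ 0.5265 -0.0463  0.1738] rpy [-1.5701e+00  2.0000e-04  1.3553e+00] F [ 0.1 -0.3 -1.2] gap 0.294
shift [0.353 1.346 0.294] turn [-0.005  0.019 -0.002]
```

View pics/c5.png

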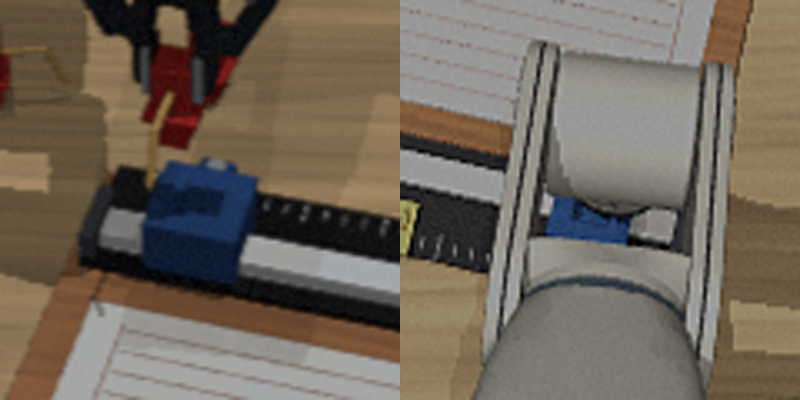

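step_arm(
  rows=[
    [0.35,0.3,0.29,0,0,0],
    [0,0.5,0,0,0,0],
    [0,0.4,0,0,0,0],
    [0,0,0,0,0,0],
    [0,0,0,0,0,0],
  ],
)

```text
time_s: 6.22
tcp_pos: [0.5183, -0.032, 0.1255]
orientation: [-1.569, 0.0, 1.351]
ft_force: [0.2, 0.2, -1.3]
finger_gap: 0.292
```

```bash
python3 delta.py .518 -.030 .12 1.353; python3 - <<'E'
from h import *
from bench import vision
import pickle
d={n:vision.get_image(n) for n in("scene","top")};pickle.dump(d,open("d2.pkl","wb"))
s,t=d["scene"]["pixels"][:,:,::-1],d["top"]["pixels"][:,:,::-1]
a=cv2.resize(s[185:265,270:370],(750,600),interpolation=2)
cv2.imwrite("pics/c6.png",a)
E
```

```text
t 6.22 tcp [ 0.5183 -0.032   0.1255] rpy [-1.5689e+00  4.0000e-04  1.3515e+00] F [ 0.2  0.2 -1.3] gap 0.292
shift [0.048 0.138 0.019] turn [-0.016 -0.013 -0.003]
```

View pics/c6.png

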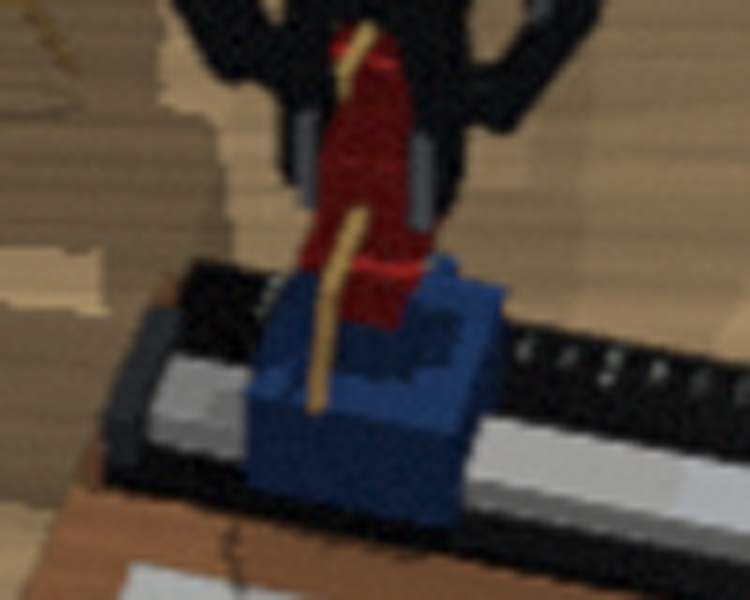

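```bash
cat > ov.py <<'E'
from h import *
import pickle
p=pickle.load(open("d2.pkl","rb"))["scene"]
u0,v0,k=270,185,7.5
img=cv2.resize(p["pixels"][185:265,270:370,::-1],(750,600),interpolation=2)
def draw(P,pose,col):
    q=((proj(p,place(P,*pose))-[u0,v0]+.5)*k-.5)
    for i in range(8):
        for b in(1,2,4):
            j=i^b
            if j>i: cv2.line(img,tuple(map(int,q[i].round())),tuple(map(int,q[j].round())),col,1,cv2.LINE_AA)
import sys
bx=list(map(float,sys.argv[1:5])); cx=list(map(float,sys.argv[5:8]))
for P in BLOCK[1:]: draw(P,bx,(255,255,255))
draw(box(.032,.032,.071,.071),cx,(0,255,255)); draw(box(.0135,.0135,.071,.071),cx,(0,255,255))
tip=(proj(p,place(np.array([[.06,0,.016]]),*bx))-[u0,v0]+.5)*k-.5
cv2.circle(img,tuple(map(int,tip[0])),4,(0,255,0),1)
cv2.imwrite("pics/"+sys.argv[8],img)
E
python3 ov.py .5183 -.032 -.2193 .0865 .518 -.030 -.218 o1.png
```

```text
(no output)
```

View pics/o1.png

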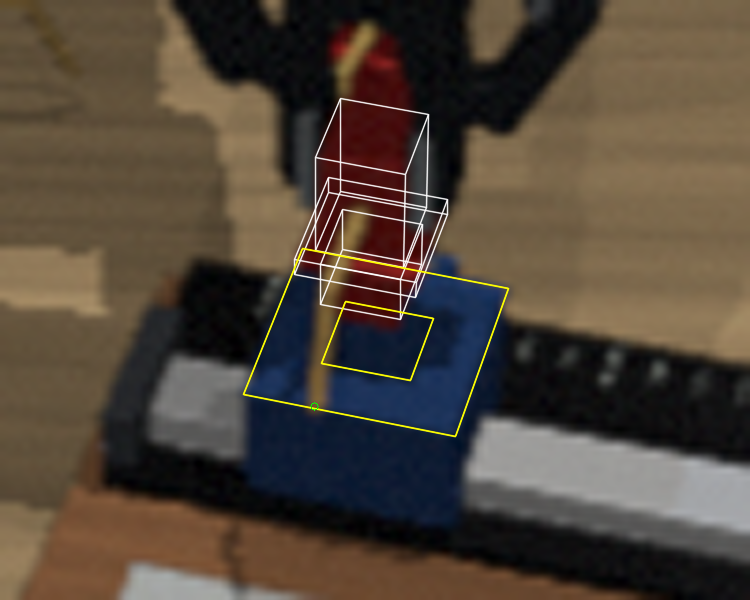

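step_arm(
  rows=[
    [0.05,0.2,0.02,0,0,0],
    [0,0.2,0,0,0,0],
    [0,0.1,0,0,0,0],
    [0,0,0,0,0,0],
  ],
)

```text
time_s: 6.65
tcp_pos: [0.5177, -0.0289, 0.1051]
orientation: [-1.569, 0.0, 1.353]
ft_force: [0.4, -0.5, -2.0]
finger_gap: 0.293
```

```bash
python3 delta.py .518 -.030 .086 1.353; python3 - <<'E'
from h import *
from bench import vision
import pickle
d={"scene":vision.get_image("scene")};pickle.dump(d,open("d2.pkl","wb"))
s=d["scene"]["pixels"][:,:,::-1]
cv2.imwrite("pics/c7.png",cv2.resize(s[185:265,270:370],(750,600),interpolation=2))
E
```

```text
t 6.65 tcp [ 0.5177 -0.0289  0.1051] rpy [-1.5691e+00  3.0000e-04  1.3531e+00] F [ 0.4 -0.5 -2. ] gap 0.293
shift [-0.025  0.478 -0.014] turn [-0.014  0.001 -0.002]
```

View pics/c7.png

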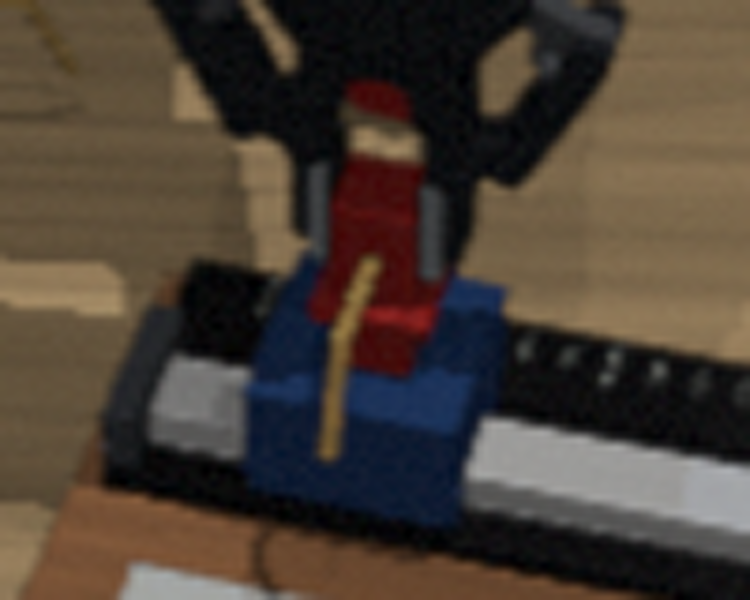

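step_arm(
  rows=[
    [0,0.12,0,0,0,0],
    [0,0.12,0,0,0,0],
    [0,0,0,0,0,0],
  ],
)

```text
time_s: 6.95
tcp_pos: [0.5179, -0.0289, 0.0957]
orientation: [-1.57, 0.0, 1.353]
ft_force: [-0.7, 0.2, -1.8]
finger_gap: 0.289
```

step_arm(
  rows=[
    [0,0.1,0,0,0,0],
    [0,0.1,0,0,0,0],
    [0,0,0,0,0,0],
  ],
)

```text
time_s: 7.2
tcp_pos: [0.5179, -0.0289, 0.0877]
orientation: [-1.57, 0.0, 1.353]
ft_force: [0.2, 0.3, -1.8]
finger_gap: 0.295
```

step_arm(
  rows=[
    [0,0.06,0,0,0,0],
    [0,0,0,0,0,0],
    [0,0,0,0,0,0],
  ],
)

```text
time_s: 7.45
tcp_pos: [0.5185, -0.0289, 0.0862]
orientation: [-1.571, -0.0, 1.353]
ft_force: [-0.5, 0.3, 2.2]
finger_gap: 0.29
```

```bash
python3 delta.py .518 -.030 .086 1.353; python3 - <<'E'
from h import *
from bench import vision
import pickle
d={"scene":vision.get_image("scene")};pickle.dump(d,open("d2.pkl","wb"))
s=d["scene"]["pixels"][:,:,::-1]
cv2.imwrite("pics/c8.png",cv2.resize(s[185:265,270:370],(750,600),interpolation=2))
E
```

```text
t 7.45 tcp [ 0.5185 -0.0289  0.0862] rpy [-1.5709 -0.      1.353 ] F [-0.5  0.3  2.2] gap 0.29
shift [-0.028  0.005  0.006] turn [0.001 0.    0.   ]
```

View pics/c8.png

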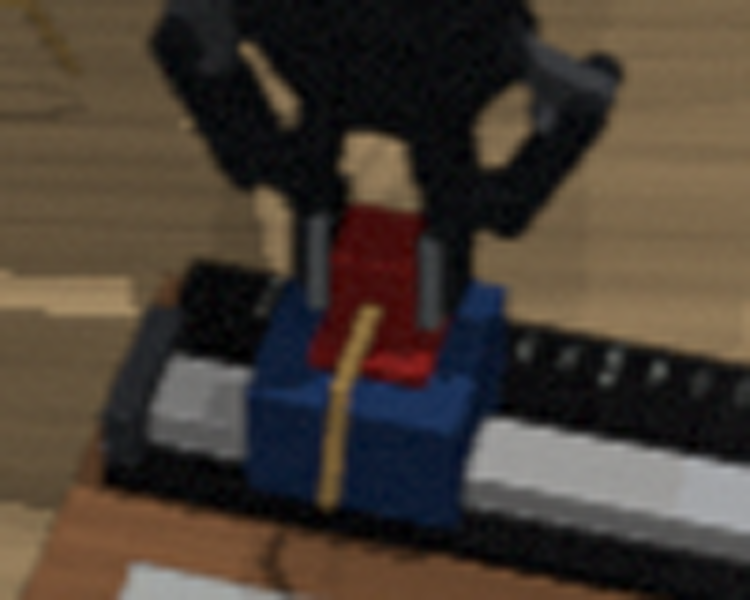

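step_arm(
  rows=[
    [0,0.02,0,0,0,0],
    [0,0,0,0,0,0],
    [0,0,0,0,0,0],
    [0,0,0,0,0,0],
  ],
)

```text
time_s: 7.83
tcp_pos: [0.5185, -0.029, 0.0861]
orientation: [-1.571, -0.0, 1.353]
ft_force: [-2.9, 0.6, 9.7]
finger_gap: 0.292
```

step_arm(
  rows=[
    [0.05,0,0,0,0,0],
    [0.1,0,0,0,0,0],
    [0.2,0,0,0,0,0],
    [0.25,0,0,0,0,0],
    [0.25,0,0,0,0,0],
  ],
)

```text
time_s: 8.25
tcp_pos: [0.5259, 0.0043, 0.0861]
orientation: [-1.571, 0.0, 1.353]
ft_force: [-3.7, -1.1, 8.8]
finger_gap: 0.289
```

```bash
python3 delta.py .5512 .1186 .0855 1.353; python3 - <<'E'
from h import *
from bench import vision
import pickle
d={"scene":vision.get_image("scene")};pickle.dump(d,open("d2.pkl","wb"))
s=d["scene"]["pixels"][:,:,::-1]
cv2.imwrite("pics/c9.png",cv2.resize(s[185:275,280:430],(800,480),interpolation=2))
E
```

```text
t 8.25 tcp [0.5259 0.0043 0.0861] rpy [-1.5711e+00  2.0000e-04  1.3527e+00] F [-3.7 -1.1  8.8] gap 0.289
shift [2.927e+00 1.400e-02 1.000e-03] turn [ 0.003 -0.003 -0.002]
```

View pics/c9.png

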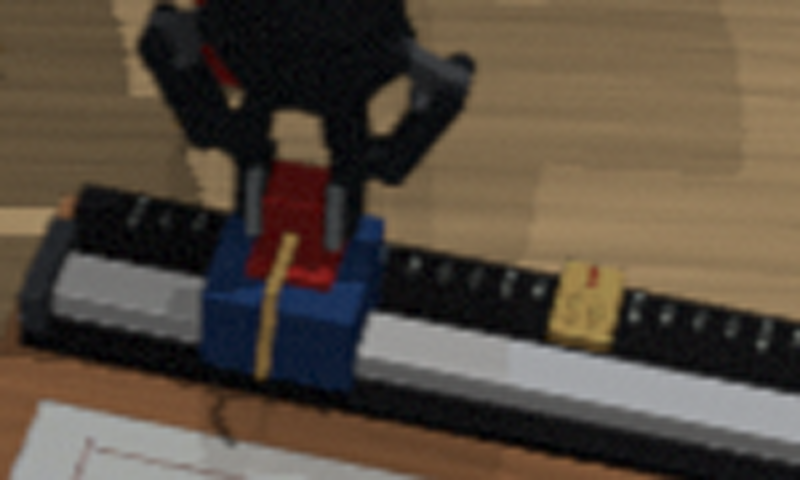

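step_arm(
  rows=[
    [0.25,0,0,0,0,0],
    [0.3,0,0,0,0,0],
    [0.3,0,0,0,0,0],
    [0.3,0,0,0,0,0],
    [0.3,0,0,0,0,0],
  ],
)

```text
time_s: 8.72
tcp_pos: [0.5386, 0.0613, 0.0861]
orientation: [-1.571, 0.0, 1.353]
ft_force: [-2.3, -1.6, 8.6]
finger_gap: 0.29
```

step_arm(
  rows=[
    [0.25,0,0,0,0,0],
    [0.15,0,0,0,0,0],
    [0.05,0,0,0,0,0],
    [0,0,0,0,0,0],
    [0,0,0,0,0,0],
  ],
)

```text
time_s: 9.13
tcp_pos: [0.5426, 0.079, 0.0861]
orientation: [-1.572, -0.001, 1.353]
ft_force: [-2.8, 2.5, 8.1]
finger_gap: 0.297
```

```bash
cat > look.py <<'E'
import sys
from h import *
from bench import vision,r
import pickle
st=r.state();u=np.array([.2163,.9763,0]);n=np.array([.9763,-.2163,0])
print("t",round(st["time_s"],2),"u",round(st["tcp_pos"]@u,4),"n",round(st["tcp_pos"]@n,4),"Fu",round(st["ft_force"]@u,1),"Fn",round(st["ft_force"]@n,1),"Fz",round(st["ft_force"][2],1))
d={"scene":vision.get_image("scene"),"top":vision.get_image("top")};pickle.dump(d,open("d3.pkl","wb"))
s=d["scene"]["pixels"][:,:,::-1];t=d["top"]["pixels"][:,:,::-1]
cv2.imwrite("pics/"+sys.argv[1],np.hstack([cv2.resize(s[205:275,345:425],(450,394),interpolation=2),cv2.resize(t[220:270,245:295],(350,394),interpolation=2)]))
E
python3 look.py d1.png
```

```text
t 9.13 u 0.1945 n 0.5127 Fu 1.8 Fn -3.3 Fz 8.1
```

View pics/d1.png

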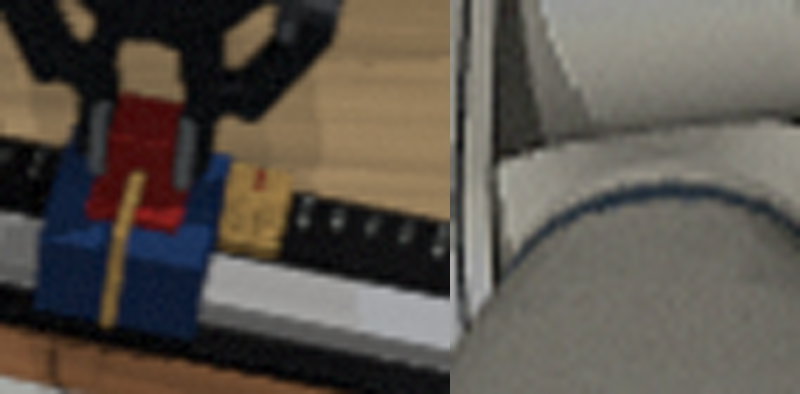

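step_arm(
  rows=[
    [0.1,0,0,0,0,0],
    [0.15,0,0,0,0,0],
    [0.15,0,0,0,0,0],
    [0.1,0,0,0,0,0],
    [0.05,0,0,0,0,0],
  ],
)

```text
time_s: 9.65
tcp_pos: [0.5474, 0.1004, 0.0861]
orientation: [-1.572, -0.0, 1.353]
ft_force: [-2.8, -1.5, 8.0]
finger_gap: 0.292
```

step_arm(
  rows=[
    [0.05,0,0,0,0,0],
    [0,0,0,0,0,0],
  ],
)

```text
time_s: 9.82
tcp_pos: [0.5478, 0.1024, 0.0861]
orientation: [-1.572, -0.001, 1.353]
ft_force: [-2.7, 1.3, 8.5]
finger_gap: 0.293
```

```bash
python3 look.py d2.png
```

```text
t 9.82 u 0.2185 n 0.5127 Fu 0.7 Fn -2.9 Fz 8.5
```

View pics/d2.png

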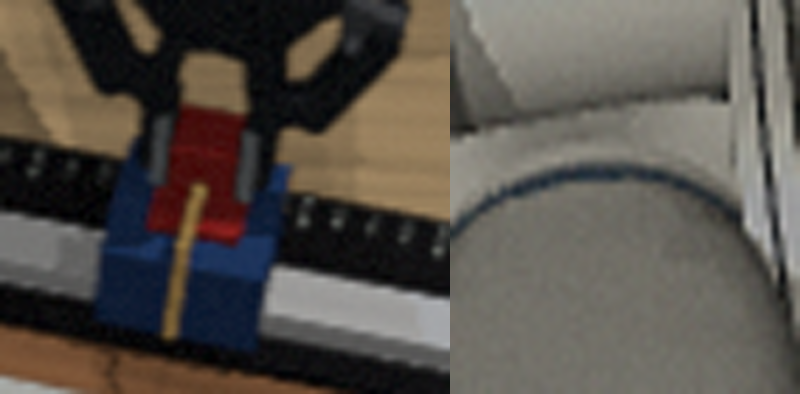

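step_arm(
  rows=[
    [0.04,0,0,0,0,0],
    [0.04,0,0,0,0,0],
    [0.04,0,0,0,0,0],
    [0,0,0,0,0,0],
  ],
)

```text
time_s: 10.25
tcp_pos: [0.5488, 0.1069, 0.0861]
orientation: [-1.572, -0.0, 1.353]
ft_force: [-2.3, 1.1, 7.8]
finger_gap: 0.296
```

step_arm(
  rows=[
    [0.025,0,0,0,0,0],
    [0.025,0,0,0,0,0],
    [0,0,0,0,0,0],
  ],
)

```text
time_s: 10.5
tcp_pos: [0.5492, 0.1087, 0.0861]
orientation: [-1.572, -0.0, 1.353]
ft_force: [-2.0, 0.5, 7.7]
finger_gap: 0.293
```

step_arm(
  rows=[
    [0.025,0,0,0,0,0],
    [0.025,0,0,0,0,0],
    [0,0,0,0,0,0],
  ],
)

```text
time_s: 10.75
tcp_pos: [0.5497, 0.1106, 0.0861]
orientation: [-1.572, -0.0, 1.353]
ft_force: [-3.6, 0.3, 7.3]
finger_gap: 0.297
```

step_arm(
  rows=[
    [0.025,0,0,0,0,0],
    [0,0,0,0,0,0],
  ],
)

```text
time_s: 10.92
tcp_pos: [0.5498, 0.1113, 0.0861]
orientation: [-1.572, 0.0, 1.353]
ft_force: [-1.5, -2.0, 8.0]
finger_gap: 0.295
```

step_arm(
  rows=[
    [0.025,0,0,0,0,0],
    [0,0,0,0,0,0],
  ],
)

```text
time_s: 11.08
tcp_pos: [0.5499, 0.1117, 0.0861]
orientation: [-1.571, 0.001, 1.354]
ft_force: [-1.8, -4.3, 8.9]
finger_gap: 0.292
```

step_arm(
  rows=[
    [0.02,0,0,0,0,0],
    [0,0,0,0,0,0],
  ],
)

```text
time_s: 11.25
tcp_pos: [0.5499, 0.112, 0.0861]
orientation: [-1.571, 0.002, 1.354]
ft_force: [-2.8, -8.2, 10.0]
finger_gap: 0.296
```

step_arm(
  rows=[
    [0.02,0,0,0,0,0],
    [0,0,0,0,0,0],
  ],
)

```text
time_s: 11.42
tcp_pos: [0.55, 0.1122, 0.0861]
orientation: [-1.571, 0.003, 1.354]
ft_force: [-2.6, -10.8, 11.5]
finger_gap: 0.293
```

step_arm(
  rows=[
    [0.015,0,0,0,0,0],
    [0,0,0,0,0,0],
  ],
)

```text
time_s: 11.58
tcp_pos: [0.55, 0.1124, 0.0861]
orientation: [-1.571, 0.003, 1.354]
ft_force: [-2.8, -13.9, 10.9]
finger_gap: 0.292
```

step_arm(
  rows=[
    [0.015,0,0,0,0,0],
    [0,0,0,0,0,0],
  ],
)

```text
time_s: 11.75
tcp_pos: [0.5503, 0.1135, 0.0861]
orientation: [-1.571, 0.002, 1.353]
ft_force: [-2.7, -5.4, 8.6]
finger_gap: 0.297
```

step_arm(
  rows=[
    [0,0,0,0,0,0],
  ],
)

```text
time_s: 11.83
tcp_pos: [0.5505, 0.1142, 0.0861]
orientation: [-1.571, 0.001, 1.353]
ft_force: [-2.1, -2.7, 8.9]
finger_gap: 0.293
```

```bash
python3 look.py d3.png
```

```text
t 11.83 u 0.2306 n 0.5127 Fu -3.1 Fn -1.5 Fz 8.9
```

View pics/d3.png

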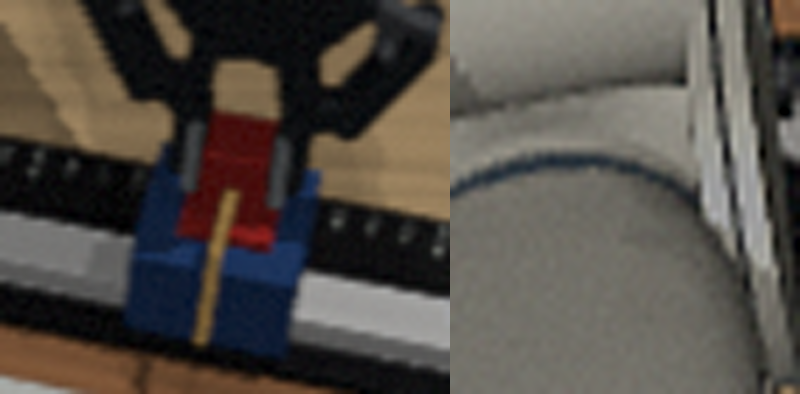

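step_arm(
  rows=[
    [0.02,0,0,0,0,0],
    [0,0,0,0,0,0],
    [0,0,0,0,0,0],
  ],
)

```text
time_s: 12.18
tcp_pos: [0.5508, 0.1157, 0.0861]
orientation: [-1.572, 0.0, 1.353]
ft_force: [-1.9, -1.6, 8.1]
finger_gap: 0.29
```

step_arm(
  rows=[
    [0.02,0,0,0,0,0],
    [0,0,0,0,0,0],
    [0,0,0,0,0,0],
  ],
)

```text
time_s: 12.43
tcp_pos: [0.5511, 0.1167, 0.0861]
orientation: [-1.572, -0.0, 1.353]
ft_force: [-2.1, 0.8, 7.1]
finger_gap: 0.293
```

step_arm(
  rows=[
    [0.02,0,0,0,0,0],
    [0,0,0,0,0,0],
    [0,0,0,0,0,0],
  ],
)

```text
time_s: 12.68
tcp_pos: [0.5513, 0.1178, 0.0862]
orientation: [-1.572, -0.001, 1.353]
ft_force: [-1.9, 0.9, 6.1]
finger_gap: 0.296
```

```bash
python3 look.py d4.png; python3 - <<'E'
from h import *
import pickle
a=pickle.load(open("d0.pkl","rb"))["scene"];b=pickle.load(open("d3.pkl","rb"))["scene"]
# front bottom of carriage (blue) silhouettes
def blue(p,ro):
    u,v,w,h=ro;x=p["pixels"][v:v+h,u:u+w].astype(float)
    return ((x[...,2]>1.8*x[...,0]+8)&(x[...,2]>50)).astype(np.uint8)
for p,ro,n in((a,(295,212,50,48),"a"),(b,(360,222,60,60),"b")):
    m=blue(p,ro);cv2.imwrite(f"pics/m{n}.png",cv2.resize(m*255,None,fx=8,fy=8,interpolation=0))
    c=cv2.findContours(m,0,1)[0];c=max(c,key=cv2.contourArea);x,y,w,h=cv2.boundingRect(c);print(n,x+ro[0],y+ro[1],w,h)
sa=a["pixels"][205:265,295:345,::-1];sb=b["pixels"][220:280,362:412,::-1]
cv2.imwrite("pics/cmp.png",np.hstack([cv2.resize(q,(400,480),interpolation=2) for q in(sa,sb)]))
E
```

```text
t 12.68 u 0.2342 n 0.5127 Fu 0.5 Fn -2.0 Fz 6.1
a 303 219 34 25
b 386 243 16 15
```

View pics/cmp.png

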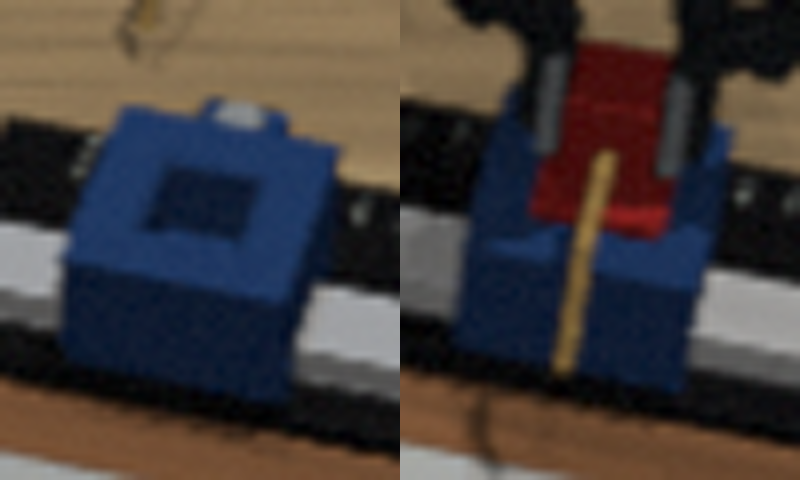

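```bash
python3 - <<'E'
from h import *
import pickle
a=pickle.load(open("d0.pkl","rb"))["scene"]
u=np.array([.2163,.9763,0]);n=np.array([.9763,-.2163,0])
for A,B,z in(((331.6,255),(397.6,268.75),.03),((303.1,250),(369.1,263.5),.03),((337.25,223.5),(403.6,236.25),.071)):
    for dz in(0,.01):
        d=ray(a,B,z+dz)-ray(a,A,z+dz); print((d@u*1e3).round(1),(d@n*1e3).round(1))
# template match left/right lower edge strips along image for subpixel displacement
ga=cv2.cvtColor(a["pixels"],cv2.COLOR_RGB2GRAY).astype(np.float32)
b=pickle.load(open("d3.pkl","rb"))["scene"];gb=cv2.cvtColor(b["pixels"],cv2.COLOR_RGB2GRAY).astype(np.float32)
E
```

```text
148.5 1.2
146.9 1.2
151.1 0.4
149.4 0.4
150.3 0.2
148.5 0.2
```

step_arm(
  rows=[
    [0.025,0,0,0,0,0],
    [0,0,0,0,0,0],
    [0,0,0,0,0,0],
  ],
)

```text
time_s: 13.03
tcp_pos: [0.5516, 0.119, 0.0861]
orientation: [-1.572, -0.001, 1.353]
ft_force: [-2.3, 2.5, 6.8]
finger_gap: 0.292
```

step_arm(
  rows=[
    [0.02,0,0,0,0,0],
    [0,0,0,0,0,0],
    [0,0,0,0,0,0],
  ],
)

```text
time_s: 13.28
tcp_pos: [0.5517, 0.1197, 0.0862]
orientation: [-1.572, -0.001, 1.353]
ft_force: [-2.5, 0.8, 6.4]
finger_gap: 0.287
```

```bash
python3 look.py d5.png; python3 - <<'E'
from h import *
import pickle
b=pickle.load(open("d3.pkl","rb"))["scene"]
sb=b["pixels"][220:280,362:412,::-1]
cv2.imwrite("pics/cmp2.png",cv2.resize(sb,(500,600),interpolation=2))
E
```

```text
t 13.28 u 0.2361 n 0.5127 Fu 0.2 Fn -2.6 Fz 6.4
```

View pics/cmp2.png

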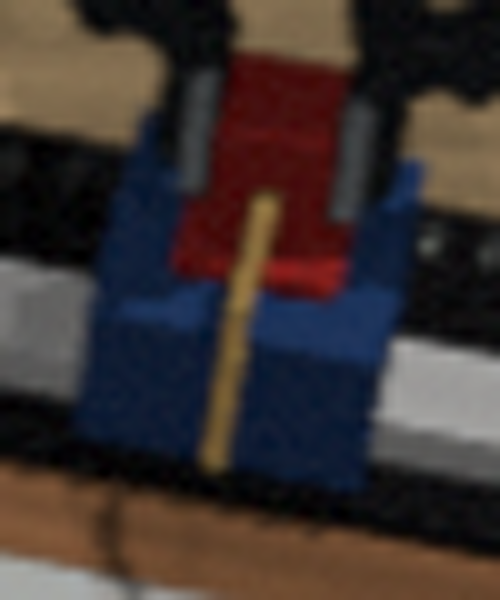

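step_arm(
  rows=[
    [0.02,0,0,0,0,0],
    [0,0,0,0,0,0],
    [0,0,0,0,0,0],
  ],
)

```text
time_s: 13.63
tcp_pos: [0.5518, 0.1202, 0.0861]
orientation: [-1.572, -0.0, 1.353]
ft_force: [-2.1, 0.8, 6.9]
finger_gap: 0.293
```

step_arm(
  rows=[
    [0.015,0,0,0,0,0],
    [0,0,0,0,0,0],
    [0,0,0,0,0,0],
  ],
)

```text
time_s: 13.88
tcp_pos: [0.5519, 0.1207, 0.0861]
orientation: [-1.572, -0.0, 1.353]
ft_force: [-2.4, -0.5, 7.0]
finger_gap: 0.294
```

step_arm(
  rows=[
    [0.015,0,0,0,0,0],
    [0,0,0,0,0,0],
    [0,0,0,0,0,0],
  ],
)

```text
time_s: 14.13
tcp_pos: [0.552, 0.121, 0.0861]
orientation: [-1.572, 0.0, 1.353]
ft_force: [-2.1, -2.4, 7.4]
finger_gap: 0.291
```

step_arm(
  rows=[
    [0.015,0,0,0,0,0],
    [0,0,0,0,0,0],
    [0,0,0,0,0,0],
  ],
)

```text
time_s: 14.38
tcp_pos: [0.552, 0.1212, 0.0861]
orientation: [-1.572, 0.001, 1.353]
ft_force: [-2.1, -3.6, 8.0]
finger_gap: 0.293
```

step_arm(
  rows=[
    [-0.04,0,0,0,0,0],
    [-0.04,0,0,0,0,0],
    [-0.03,0,0,0,0,0],
    [0,0,0,0,0,0],
    [0,0,0,0,0,0],
  ],
)

```text
time_s: 14.8
tcp_pos: [0.5518, 0.118, 0.0862]
orientation: [-1.573, -0.001, 1.353]
ft_force: [-0.7, 2.1, 6.4]
finger_gap: 0.294
```

```bash
python3 look.py d6.png; python3 - <<'E'
from h import *
import pickle
b=pickle.load(open("d3.pkl","rb"))["scene"]
sb=b["pixels"][220:280,362:412,::-1]
cv2.imwrite("pics/cmp3.png",cv2.resize(sb,(500,600),interpolation=2))
E
```

```text
t 14.8 u 0.2346 n 0.5132 Fu 1.9 Fn -1.2 Fz 6.4
```

View pics/cmp3.png

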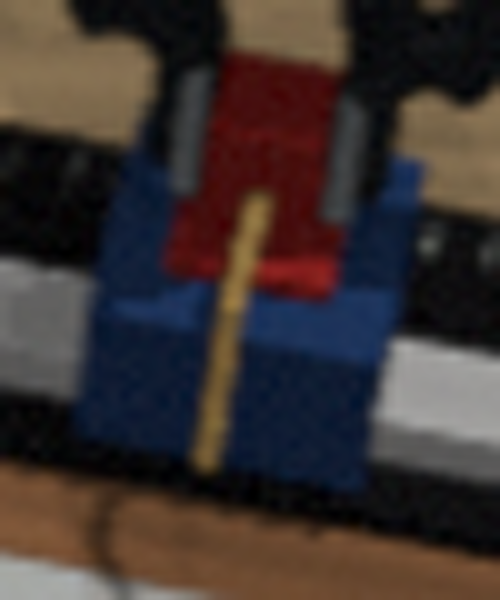

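step_arm(
  rows=[
    [-0.03,0,0,0,0,0],
    [-0.03,0,0,0,0,0],
    [0,0,0,0,0,0],
    [0,0,0,0,0,0],
  ],
)

```text
time_s: 15.23
tcp_pos: [0.5516, 0.116, 0.0862]
orientation: [-1.573, -0.002, 1.353]
ft_force: [1.2, 4.2, 5.7]
finger_gap: 0.295
```

```bash
python3 look.py d7.png; python3 - <<'E'
from h import *
import pickle
b=pickle.load(open("d3.pkl","rb"))["scene"]
sb=b["pixels"][220:280,362:412,::-1]
cv2.imwrite("pics/cmp4.png",cv2.resize(sb,(500,600),interpolation=2))
E
```

```text
t 15.23 u 0.2326 n 0.5135 Fu 4.4 Fn 0.3 Fz 5.7
```

View pics/cmp4.png

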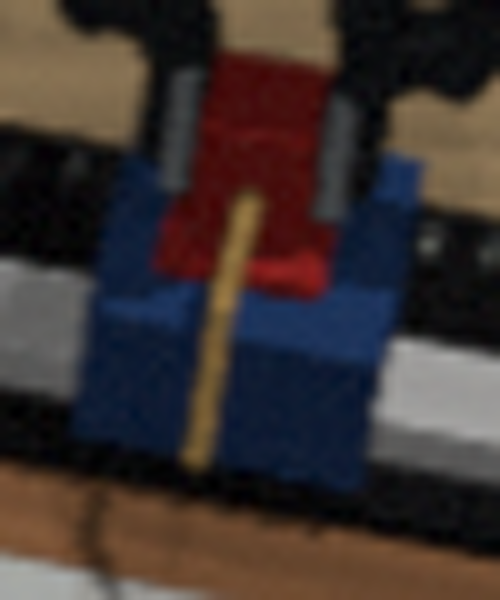

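```bash
cat > edge.py <<'E'
import cv2,numpy as np,sys
def edges(im):
    g=im[...,2].astype(float) # red channel: carriage dark, rail bright
    out=[]
    for rows,c0,c1 in((range(350,430,5),330,460),(range(280,380,5),20,140)):
        xs=[]
        for y in rows:
            l=g[y,c0:c1]; d=np.abs(np.diff(cv2.GaussianBlur(l[None],(9,1),2)[0]))
            i=np.argmax(d); w=d[max(0,i-8):i+9]; xs.append(c0+max(0,i-8)+(w*np.arange(len(w))).sum()/w.sum())
        out.append(np.median(np.array(xs)+0))
    return np.round(out,1)
if __name__=="__main__":
    for f in sys.argv[1:]:
        im=cv2.imread(f)
        print(f,edges(im))
E
python3 - <<'E'
import cv2
im=cv2.imread("pics/cmp.png")[:,400:]; cv2.imwrite("pics/cmp1.png",cv2.resize(im,(500,600),interpolation=2))
E
python3 edge.py pics/cmp1.png pics/cmp2.png pics/cmp3.png pics/cmp4.png; python3 delta.py .55 .11 .086 1.353|head -1
```

```text
pics/cmp1.png [368.4  75.6]
pics/cmp2.png [379.6  85.8]
pics/cmp3.png [379.   85.4]
pics/cmp4.png [377.  84.]
t 15.33 tcp [0.5516 0.116  0.0862] rpy [-1.5733 -0.0019  1.3528] F [1.8 4.3 6.4] gap 0.295
```

step_arm(
  rows=[
    [0.02,0,0,0,0,0],
    [0.02,0,0,0,0,0],
    [0,0,0,0,0,0],
    [0,0,0,0,0,0],
  ],
)

```text
time_s: 15.67
tcp_pos: [0.5518, 0.1169, 0.0862]
orientation: [-1.573, -0.001, 1.353]
ft_force: [0.6, 0.8, 6.1]
finger_gap: 0.29
```

```bash
cat > l2.py <<'E'
import sys
from h import *
import pickle
b=pickle.load(open("d3.pkl","rb"))["scene"]
cv2.imwrite("pics/"+sys.argv[1],cv2.resize(b["pixels"][220:280,362:412,::-1],(500,600),interpolation=2))
E
python3 look.py d8.png; python3 l2.py cmp5.png; python3 edge.py pics/cmp5.png
python3 - <<'E'
# initial picture: same edge measure on rail edges, at window shifted along rail
from h import *
import pickle
p=pickle.load(open("d0.pkl","rb"))["scene"]
cv2.imwrite("pics/cmp0.png",cv2.resize(p["pixels"][206:266,296:346,::-1],(500,600),interpolation=2))
E
python3 edge.py pics/cmp0.png
```

```text
t 15.67 u 0.2335 n 0.5134 Fu 0.9 Fn 0.4 Fz 6.1
pics/cmp5.png [381.   85.7]
pics/cmp0.png [368.3  65.8]
```

View pics/d8.png

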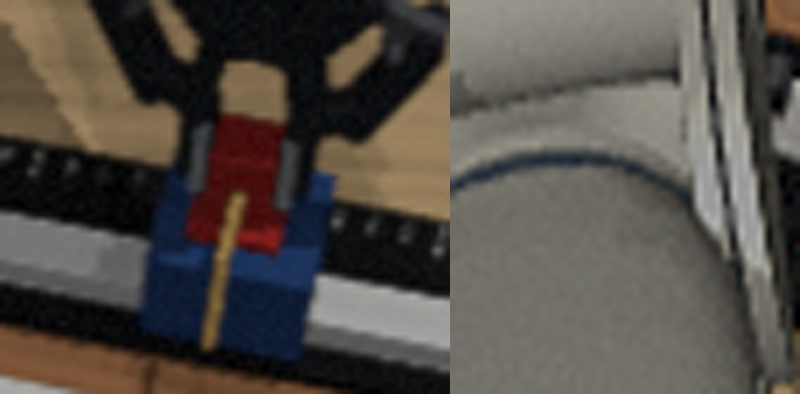

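View pics/cmp5.png

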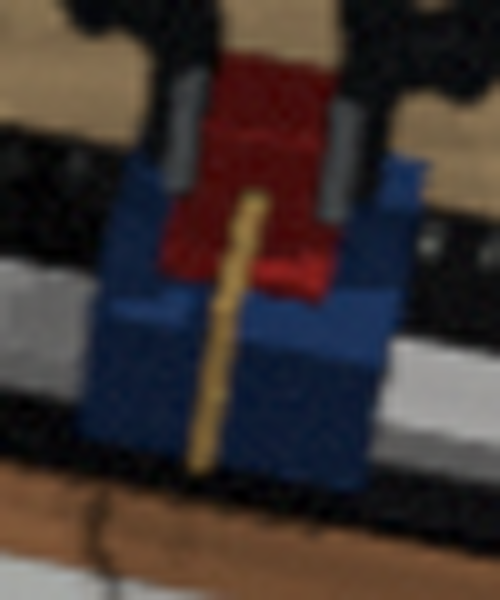

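```bash
python3 - <<'E'
from h import *
import pickle
a=pickle.load(open("d0.pkl","rb"))["scene"]
u=np.array([.2163,.9763,0]);n=np.array([.9763,-.2163,0])
from scipy.optimize import brentq
def disp(c0,v0,c1,v1,z):
    A=ray(a,(c0,v0),z)
    # same physical point slid along u: find s where column matches; slant of edge corrects row
    f=lambda s:(lambda q:q[0]-(c1+(q[1]-v1)*sl))(proj(a,(A+s*u)[None])[0])
    return brentq(f,.1,.2)
for (e0,e1,row,z0) in((368.3,381.0,39,.045),(65.8,85.7,33,.05)):
    for sl in(-.1,-.05):
      for z in(z0-.01,z0+.01):
        print(round(1e3*disp(296+e0/10-.45,206+row-.45,362+e1/10-.45,220+row-.45,z),1),end=" ")
print()
E
```

```text
153.2 149.7 153.1 149.6 157.0 153.4 157.0 153.4
```

step_arm(
  rows=[
    [0.02,0,0,0,0,0],
    [0,0,0,0,0,0],
    [0,0,0,0,0,0],
    [0,0,0,0,0,0],
    [0,0,0,0,0,0],
  ],
)

```text
time_s: 16.18
tcp_pos: [0.5519, 0.1175, 0.0862]
orientation: [-1.573, -0.001, 1.353]
ft_force: [-0.1, -0.7, 6.6]
finger_gap: 0.29
```

step_arm(
  rows=[
    [0,0,0,0,0,0],
    [0,0,0,0,0,0],
    [0,0,0,0,0,0],
    [0,0,0,0,0,0],
    [0,0,0,0,0,0],
  ],
)

```text
time_s: 16.6
tcp_pos: [0.5519, 0.1175, 0.0862]
orientation: [-1.573, -0.001, 1.353]
ft_force: [-0.2, -0.3, 5.9]
finger_gap: 0.29
```

```bash
python3 look.py d9.png; python3 l2.py cmp6.png; python3 edge.py pics/cmp6.png; python3 - <<'E'
import cv2,pickle
p=pickle.load(open("d3.pkl","rb"))["scene"];cv2.imwrite("pics/full.png",p["pixels"][:,:,::-1])
E
```

```text
t 16.6 u 0.2341 n 0.5134 Fu -0.3 Fn -0.1 Fz 5.9
pics/cmp6.png [383.7  85.8]
```

View pics/full.png

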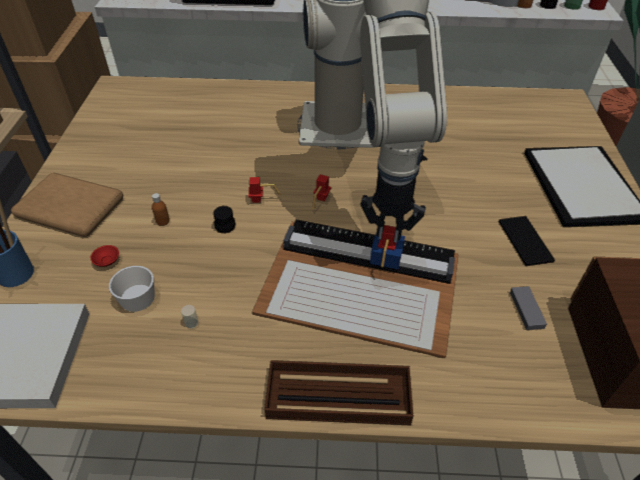

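View pics/cmp6.png

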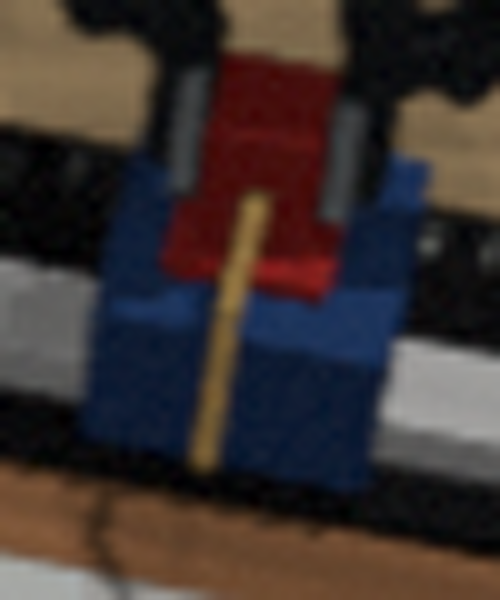

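step_arm(
  rows=[
    [0.015,0,0,0,0,0],
    [0.015,0,0,0,0,0],
    [0,0,0,0,0,0],
    [0,0,0,0,0,0],
    [0,0,0,0,0,0],
  ],
)

```text
time_s: 17.12
tcp_pos: [0.552, 0.1181, 0.0861]
orientation: [-1.573, 0.0, 1.353]
ft_force: [0.4, -3.8, 7.1]
finger_gap: 0.292
```

```bash
python3 look.py d10.png; python3 l2.py cmp7.png; python3 edge.py pics/cmp*.png
```

```text
t 17.12 u 0.2347 n 0.5134 Fu -3.7 Fn 1.2 Fz 7.1
pics/cmp.png [399.1  60.4]
pics/cmp0.png [368.3  65.8]
pics/cmp1.png [368.4  75.6]
pics/cmp2.png [379.6  85.8]
pics/cmp3.png [379.   85.4]
pics/cmp4.png [377.  84.]
pics/cmp5.png [381.   85.7]
pics/cmp6.png [383.7  85.8]
pics/cmp7.png [387.4  93.7]
```

View pics/cmp7.png

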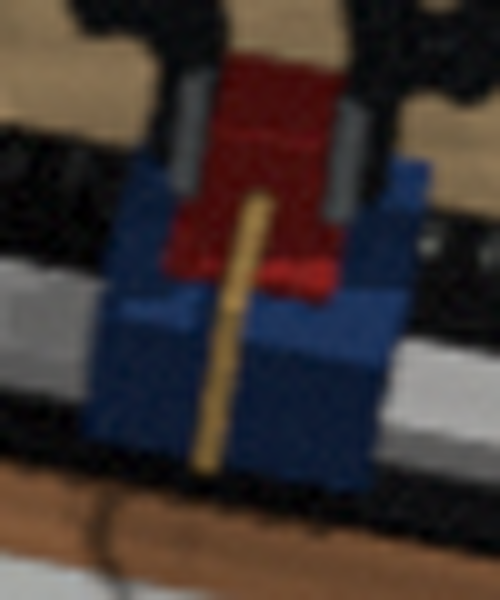

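step_arm(
  rows=[
    [-0.025,0,0,0,0,0],
    [0,0,0,0,0,0],
    [0,0,0,0,0,0],
    [0,0,0,0,0,0],
    [0,0,0,0,0,0],
  ],
)

```text
time_s: 17.63
tcp_pos: [0.5519, 0.1175, 0.0862]
orientation: [-1.573, -0.0, 1.353]
ft_force: [0.1, -1.4, 7.1]
finger_gap: 0.293
```

```bash
python3 look.py d11.png; python3 l2.py cmp8.png; python3 edge.py pics/cmp8.png
```

```text
t 17.63 u 0.2341 n 0.5134 Fu -1.3 Fn 0.4 Fz 7.1
pics/cmp8.png [382.4  86.9]
```

step_arm(
  rows=[
    [-0.005,0,0,0,0,0],
    [0,0,0,0,0,0],
    [0,0,0,0,0,0],
    [0,0,0,0,0,0],
    [0,0,0,0,0,0],
  ],
)

```text
time_s: 18.15
tcp_pos: [0.5519, 0.1175, 0.0862]
orientation: [-1.573, -0.001, 1.353]
ft_force: [0.5, -0.2, 6.1]
finger_gap: 0.291
```

```bash
python3 delta.py .5519 .1175 .086 1.353; python3 -c "
from bench import r
print(r.hand_in())"
```

```text
t 18.15 tcp [0.5519 0.1175 0.0862] rpy [-1.5730e+00 -6.0000e-04  1.3532e+00] F [ 0.5 -0.2  6.1] gap 0.291
shift [-0.     0.004 -0.   ] turn [0.018 0.002 0.005]
the job is handed in; nothing more can be done
None
```

I plugged the rightmost red block into the carriage's socket with its pointer over the sheet. I then slid the carriage to the clip's notch and handed in at 18.15 s with the block still gripped; no verdict was reported.

- **Seating:** the arm touched bottom at the expected height and the block stayed under about 6 N of downward push. The last close-up shows it upright, with its flange down on the carriage. I infer that it sits within the play of the socket and did not measure the exact offset. It probably rests against the socket's near wall along the rail.
- **Notch:** the first ridge took a push of up to about 14 N, and then the force fell off. I also nudged onto the second ridge with under 5 N and backed off. At the final spot, a shift of under 2 mm either way met about 4 N pushing back, so the ball is in the notch. The force along the rail at rest was about 0 N.
- **What disagreed:** I first took the notch to be about 3 mm short of where the cameras put it. The pictures show the carriage moved about 153 mm, give or take 2 to 4 mm, against 153.5 mm expected. That agrees with the pushing test, but is too coarse to confirm 2.5 mm on its own.
- **Bystanders:** in the last full picture I saw none moved or knocked over.

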